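Spread a spring clip over a sprung collar and let it close in its groove

TASK

Fit the spring clip to the upright neck of the intake manifold: squeeze its two ears so that the ring spreads wide open, lift it off the bench and lower the open ring over the neck, press the sprung collar gently down to its stop with the ring, and only then let the ring close into the groove so that it lies level under the neck's lip and keeps the collar down. Leave the brass float and the hooked pick where they lie.

Things in the scene. Friction and masses are not known exactly. Their poses are not given: they have to be found in the camera images.
- clip: Two-jaw steel spring clip, 80 x 43 x 54 mm, 85 g, flat on the bench, ears up. Origin: ring centre, underside; z up; x from the hinge (x -42 mm) through the ring to the front (x +31 mm), where the jaws cross, so squeezing the ears OPENS the ring. Ring 5 mm thick, inner radius 16.5, outer 21.5 mm. Centred and fully open it clears the neck's lip by only 2 mm.
- ear_grip (a point): Where to grip, on the relaxed clip's midline: 12 mm ahead of the ring centre, 38 mm above its underside, midway between the ears: two flat upright plates, one on each side, 31 mm long in x, 3 mm thick, z 20 to 54 mm on the clip, open below their middle. 37 mm over the outer faces relaxed (42 at the corners), 20 mm and parallel when squeezed, then 14 mm ahead of the ring centre.
- clip_jaw (a joint): Spread of the ring: 0 relaxed, 0.32 rad at the hard stop, fully squeezed. The ears need 5 N at first, 12 N at the stop; a grip of 30 to 60 N holds them there. The ring passes the lip above 0.25. Closed in the groove it reads 0.02 to 0.06, caught on the lip over 0.13.
- manifold: Cast-aluminium manifold fixed on the bench: flange 120 x 80 x 12 mm, side port towards its y. Origin: centre of the underside, z up. On its z axis stands a fixed round neck, oiled: shaft of radius 17 mm, at its top a lip of radius 20 mm, 4 mm thick, then a cone 3 mm high to radius 17 mm. The neck is set higher or lower each time, not measured: its top is 72 to 84 mm above the bench.
- collar (a joint): How far the collar is pressed down, 0 to 0.0058 m (hard stop). Oiled steel collar, radius 26 mm, on the shaft; up, its face is 1 mm below the lip. Spring: 4 N at first, 10 N at the stop, then a steep rise; over 25 N bends it. At the stop it is 6.8 mm below the lip, so the 5 mm ring has 1.8 mm of room to close in this groove, and is then held up against the lip, the joint at about 0.004.
- brass_float: Brass carburetor float, a bystander: drum 26 mm in diameter, 30 mm long, with a small hinge tab. Origin on the bench under its middle.
- hooked_pick: Hooked steel pick, a bystander, about 145 mm long with a 12 mm handle, lying along its x. Origin on the bench near its middle.
Things that resemble listed ones, but are neither listed nor needed, are in the scene too. What is meant by the clip is not orange, and is the larger of those in its own colour.

How it is judged (in metres and radians):
On the way, in this order (a step that is already met when the one before it is completed fails the run):
1. the clip is squeezed open and lifted clear of the bench (value of joint clip_jaw above 0.25 rad and height (world z) of clip above 0.02 m), for 0.2 s.
2. the open ring, round the neck, presses the collar down to within 1 mm of its stop (value of joint clip_jaw above 0.22 rad and horizontal distance between clip and manifold below 0.012 m and value of joint collar above 0.0048 m), for 0.2 s.
At the end, for the whole second after the job is handed in: The ring has closed (spread under 0.09 rad) in the groove under the lip, within 4 mm of the neck's axis, level within 0.1 rad, at rest and let go, and by itself keeps the collar pressed down by more than 3 mm (value of joint collar above 0.003 m and horizontal distance between clip and manifold below 0.004 m and value of joint clip_jaw below 0.09 rad and angle between clip's own z axis and vertical below 0.1 rad and linear speed of clip below 0.02 m/s); the robot touches nothing.
It fails at once if the open ring is pushed on the collar, neck or manifold with more than 25 N (value of joint clip_jaw above 0.22 rad and contact force between clip and manifold above 25 N).
It fails at once if the robot pushes on the collar or manifold itself (contact force between any of the arm, the fingers and manifold above 5 N).
It fails at once if the float is disturbed (distance of brass_float from where it was at the start of the episode above 0.015 m).
It fails at once if the pick is disturbed (distance of hooked_pick from where it was at the start of the episode above 0.015 m).
It also fails if it takes over 61 s, if anything falls off the work surface, if the arm or the gripper's body presses on something with over 40 N, if the wrist force passes 120 N, or if a joint passes its speed limit or range.

ROBOT

A 7-joint arm with a two-finger parallel gripper is mounted at the origin on the work surface. World frame = base frame: x ahead of the robot, y to its left, z up, the work surface at z = 0. Lengths are in mm, angles in rad, forces in N, time in s.
With the tool pointing down it reaches from about 400 to 875 mm from the base axis. Payload 4.4 kg.
Tool frame: the origin (TCP) lies midway between the tips of the shut fingers; the grasp point (between the pads) lies 19 mm behind it; x points along the fingers, y is the direction in which the jaws open and shut, and the axes are right-handed (so a half turn about x gives the same grasp; the last joint's range is limited). The gripper opens to 85 mm and grips with 20 to 120 N. Pads are 22 mm wide; open, the fingers measure 114 mm over their backs; the gripper's body (76 mm by 85 mm) begins 54 mm behind the grasp point. The pads swing forward as they close: fully open they stand 13 mm farther back than shut.
Start: joints at [-1.365, 0.628, 0.038, 1.517, -0.027, 0.996, -0.02], TCP at [174.478, 626.159, 231.313] pointing down, gripper open.
Joint ranges: [-3.06, 3.06], [-0.37, 2.12], [-1.25, 1.32], [0.18, 2.47], [-1.1, 4.24], [0.23, 1.98], [-2.94, 2.94]. Speed limits (rad/s): [2.57, 2.57, 3.14, 3.14, 3.14, 3.14, 3.14].

INTERFACE

Orientations are given as [roll, pitch, yaw] about the fixed x, y, z axes, in that order (R = Rz(yaw) Ry(pitch) Rx(roll)).
In Python, from cell import ctrl gives the robot as it stands.
- The arm moves only by the tool arm_command, never from a script. Its argument "series" is a list of rows, each a list of 7 numbers: the opening, from 0 (shut) to 1 (fully open), then the shift along the world's x, y, z in cm, then the turn, a rotation vector about the world's x, y, z in degrees. In form: [[claw, x, y, z, rx, ry, rz], ...]. A call has 1 to 20 rows; each row shifts and turns the commanded pose from where the row before left it; what a row does not reach is not made up. A row lasts 1/12 s, in which the tool goes at most 41.7 mm and 7.16 degrees, less where a joint would pass 70% of its speed; a pose out of reach is approached as far as the arm can. A call with a gripper value outside its range is refused whole. The fingers move at their own pace and stop on an object; the grip force is fixed at half the most. Time passes only in rows, so rows that do not move let the fingers close. It gives the time, the measured TCP pose, the force and the opening at its end, in the units of the state.
- ctrl.read_state(): the state, without advancing time (a new reading comes with each control period).
- ctrl.get_image(name): name is "side" or "top"; returns the picture (480x640x3 uint8, blue, green, red); there is no depth.
- ctrl.calibration(name): a dict with "fovy" (degrees; the focal length in pixels is half the picture's height over the tangent of half this angle, whatever the lens; pixels are square), "cx", "cy" (the principal point, pixels), "cam_to_world" (4x4, takes a point from camera to world coordinates). Camera axes: x right, y up, looking along -z (the intrinsics and any distortion apply to the point x, -y, -z); pixel columns grow to the right and rows downward; lengths in mm; the calibration is good to about 2 mm. A picture is of the moment at which its call begins. calibration takes no time and is no camera call.
- ctrl.finish_job(): hands the job in, once; it reports no verdict.
Trained networks look in the newest picture that a camera, given by its name, has taken for a name from the list of things; names that differ only in an ending like _2 or _b are one class to them, and where a whole thing is asked for, a point or a joint stands for the part that bears it (a point fixed in the world has none). Each returns a list of dicts, best first, with "conf" (0 to 1); they miss things now and then, are a little off and sometimes report something else, mostly with a low value. They report only what shows in the picture. A call takes as long as a camera call. They do not tell look-alikes from the thing itself.
- ctrl.spot_in(label, camera): "centre" ([x, y, z] in mm, in world coordinates, good to about 4 mm: the middle of the surface that is visible of it).
The state is a dict: "clock": time; "qpos": joint angles; "qd": joint speeds; "tau": joint torques, N m; "eef_pos": TCP position; "tool_rot": TCP orientation; "force": force on the tool from outside, world axes, zero at the start; "torque": the same for the moment, N m; "width": finger opening in mm.
Only numpy, scipy, OpenCV 4.12 (cv2) and the standard library are available. Lean on these libraries where they do the work, as an engineer would, in place of code of your own. Each camera call takes 0.05 s, during which the arm holds its last target.

## Working session

There is one attempt and no reset: what is moved stays moved. The work goes in short steps, Python scripts to look and compute and a tool call to move; the robot and the scene stay as the last step left them, time stands still between calls to the robot, and variables do not carry over. Pictures are saved under pics/ and viewed, and the job is handed in when it is done.

Besides the shell and the picture viewer there is one more tool, called after "Emit:" as name(argument=value, ...) on one line, values as JSON. arm_command: Moves the arm, as the interface text tells. Its arguments: {"type":"object","properties":{"series":{"type":"array"}},"required":["series"]}

```bash
mkdir -p pics
cat > h.py <<'E'
from cell import ctrl
import cv2,numpy as np
def snap(n,f):
    im=ctrl.get_image(n); cv2.imwrite('pics/'+f,im); return im
E
python3 - <<'E'
from h import *
print(ctrl.read_state())
for c in ['side','top']:
    im=snap(c,c+'0.png'); k=ctrl.calibration(c); print(c,k)
    for l in ['clip','manifold','brass_float','hooked_pick','ear_grip','collar']:
        try: print(l,[(np.round(d['centre']).tolist(),round(d['conf'],2)) for d in ctrl.spot_in(l,c)])
        except Exception as e: print(l,e)
E
```

```text
{'clock': 0.0, 'qpos': array([-1.36479266,  0.62933125,  0.03845456,  1.51839331, -0.02697557,
        0.99628654, -0.02001648]), 'qd': array([ 5.89899231e-04,  6.83827987e-05, -9.63142562e-04,  3.63542120e-04,
        1.37498287e-04, -2.44279997e-04, -2.32218275e-03]), 'tau': array([-2.01970443e-04, -5.63410020e+01,  1.22684229e+00, -1.93430650e+01,
        1.12193293e-02,  1.08873876e-02, -2.08690047e-06]), 'eef_pos': array([174.32164288, 625.53085225, 230.39087133]), 'tool_rot': array([-1.54304181,  1.5688962 , -1.81485944]), 'force': array([-0.37500054,  0.27039118, -0.32627784]), 'torque': array([-0.05087991,  0.01543469,  0.03368777]), 'width': 85.28401342379921}
side {'fovy': 54.56636875049453, 'cx': 323.18949354112567, 'cy': 249.95484217862526, 'cam_to_world': array([[-8.07683758e-01,  3.06079143e-01, -5.03946928e-01,
         2.30328777e+02],
       [-5.89244447e-01, -3.88682196e-01,  7.08319936e-01,
         4.49166308e+02],
       [ 2.09267602e-02,  8.69046437e-01,  4.94287731e-01,
         4.04054246e+02],
       [ 0.00000000e+00,  0.00000000e+00,  0.00000000e+00,
       
[... 440 characters left out ...]
_world': array([[ 1.55581593e-02,  9.92116455e-01, -1.24349839e-01,
         4.73714212e+02],
       [-9.99031382e-01,  2.05439102e-02,  3.89132956e-02,
         2.45142111e+01],
       [ 4.11611529e-02,  1.23623972e-01,  9.91475100e-01,
         7.11702572e+02],
       [ 0.00000000e+00,  0.00000000e+00,  0.00000000e+00,
         1.00000000e+00]])}
clip [([491.0, 70.0, 5.0], 0.67), ([581.0, 147.0, 4.0], 0.57)]
manifold [([551.0, -172.0, 16.0], 0.93), ([491.0, 187.0, 8.0], 0.51)]
brass_float [([671.0, 19.0, 28.0], 0.78)]
hooked_pick [([454.0, -9.0, 9.0], 0.63)]
ear_grip [([494.0, 183.0, 5.0], 0.91), ([578.0, 150.0, 1.0], 0.68), ([489.0, 72.0, 2.0], 0.59)]
collar [([559.0, -178.0, 65.0], 0.8)]
```

View pics/side0.png

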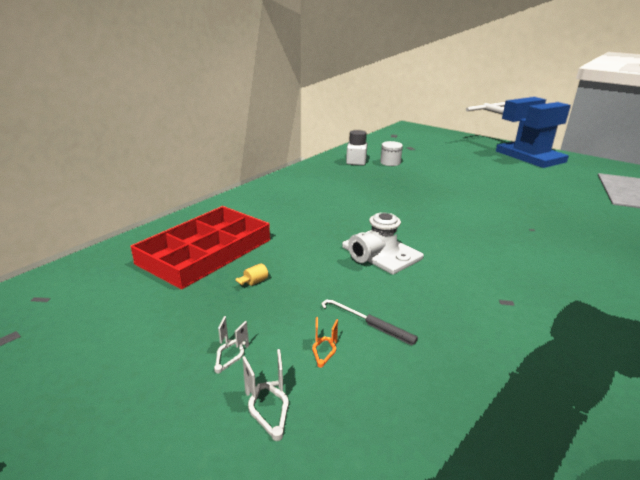

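View pics/top0.png

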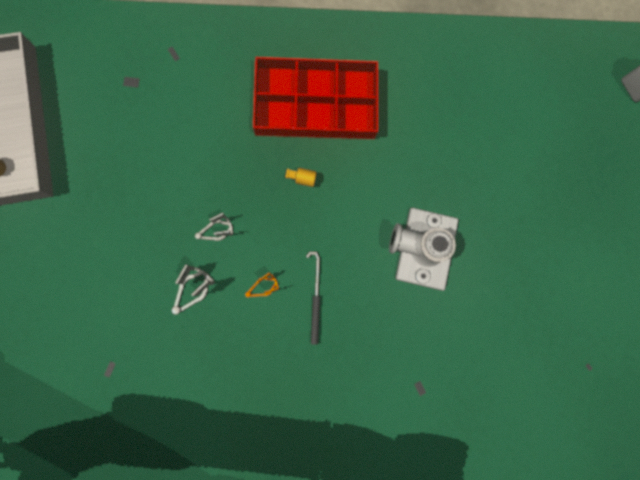

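```bash
cat >> h.py <<'E'
def K(c):
    k=ctrl.calibration(c); f=240/np.tan(np.radians(k['fovy']/2)); return f,k['cx'],k['cy'],np.array(k['cam_to_world'])
def proj(c,P):
    f,cx,cy,T=K(c); p=(np.atleast_2d(P)-T[:3,3])@T[:3,:3]; return np.c_[cx+f*p[:,0]/-p[:,2],cy+f*(-p[:,1])/-p[:,2]]
def unproj(c,uv,z):
    f,cx,cy,T=K(c); d=T[:3,:3]@np.array([(uv[0]-cx)/f,-(uv[1]-cy)/f,-1]); o=T[:3,3]; return o+d*(z-o[2])/d[2]
def crop(c,f,u0,v0,w,h,s,out):
    im=cv2.imread('pics/'+f)[v0:v0+h,u0:u0+w]; cv2.imwrite('pics/'+out,cv2.resize(im,None,fx=s,fy=s,interpolation=cv2.INTER_CUBIC))
E
python3 - <<'E'
from h import *
crop('top','top0.png',160,250,70,70,8,'tc.png')
crop('side','side0.png',230,340,70,100,6,'sc.png')
crop('top','top0.png',385,200,80,95,6,'tm.png')
crop('side','side0.png',335,205,95,70,7,'sm.png')
E
```

```text
(no output)
```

View pics/tc.png

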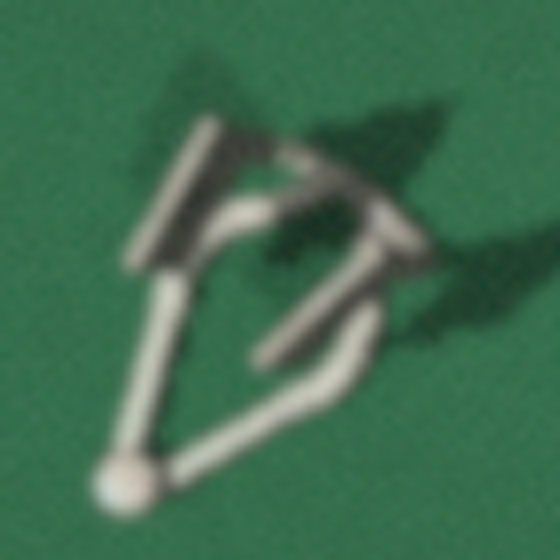

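View pics/sc.png

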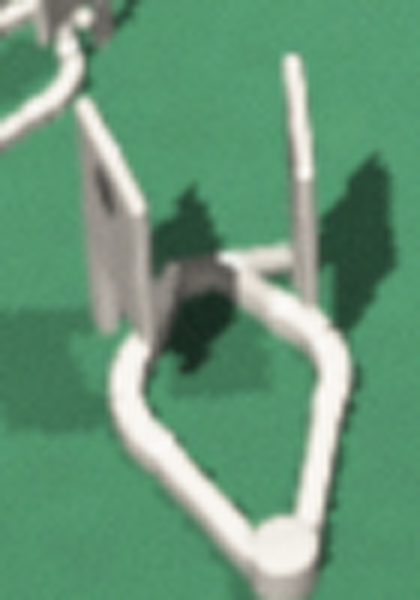

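View pics/tm.png

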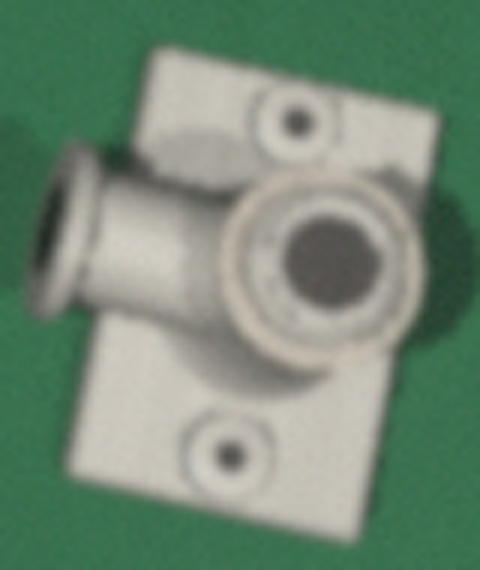

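View pics/sm.png

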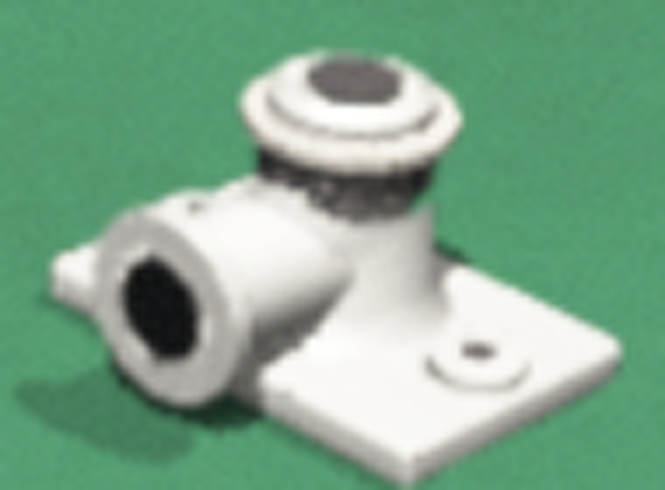

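```bash
cat > fit.py <<'E'
from h import *
from scipy.optimize import least_squares
from scipy.spatial.transform import Rotation as R
# ear edge mid-thickness, relaxed: rotate squeezed geometry (y=8.5, x -1.5..29.5) about hinge by a
def ears(x,y,th,a,z=54,z0=0):
    out=[]
    for s in (1,-1):
        for ex in (-1.5,29.5):
            v=np.array([ex+42,s*8.5]); c,sn=np.cos(s*a),np.sin(s*a)
            v=np.array([c*v[0]-sn*v[1]-42,sn*v[0]+c*v[1]])
            out.append([x+np.cos(th)*v[0]-np.sin(th)*v[1],y+np.sin(th)*v[0]+np.cos(th)*v[1],z+z0])
    return np.array(out)
E
python3 - <<'E'
from fit import *
c2=lambda p,u0,v0,s:[u0+(p[0]+.5)/s-.5,v0+(p[1]+.5)/s-.5]
# order: +y ear back, front ; -y ear back, front   (+y world = image left)
top=np.array([c2(p,160,250,8) for p in [(130,262),(208,124),(260,360),(383,248)]])
side=np.array([c2(p,230,340,6) for p in [(300,178),(290,58),(143,208),(84,102)]])
# which side-ear is +y?  try both
for perm in ([0,1,2,3],[2,3,0,1]):
    sd=side[perm]
    for use in ('both','top','side'):
        def res(q):
            P=ears(q[0],q[1],q[2],.16)
            r=[]
            if use!='side': r.append(proj('top',P)-top)
            if use!='top': r.append(proj('side',P)-sd)
            return np.concatenate(r).ravel()
        s=least_squares(res,[490,190,-.63]); print(use,s.x,np.degrees(s.x[2]),np.round(s.fun.reshape(-1,2),1).tolist())
hs=unproj('top',c2((125,485),160,250,8),9),unproj('side',c2((285,545),230,340,6),9); print('hinge',hs)
# neck hole centre triangulation
t=c2((332,263),385,200,6); sd=c2((355,80),335,205,7)
s=least_squares(lambda P:np.r_[proj('top',P)[0]-t,proj('side',P)[0]-sd],[550,-170,78]);print('neck',s.x,s.fun)
st=ctrl.read_state(); r=R.from_euler('xyz',st['tool_rot']).as_matrix(); print(r)
E
```

```text
both [ 4.84290492e+02  1.82888105e+02 -2.03447566e-01] -11.656686865104291 [[2.5, 6.7], [-5.2, 2.8], [6.1, -1.1], [-0.7, -6.8], [-18.9, 6.1], [-37.9, 12.5], [30.1, -12.2], [26.5, -11.2]]
top [486.81217004 188.4154046   -0.61536646] -35.25790120951165 [[-0.2, 0.7], [0.5, -0.8], [-0.3, 0.5], [0.0, -0.4]]
side [503.97289775 171.94007571   2.31660172] 132.73150131699825 [[-2.4, -18.9], [4.9, 20.7], [-3.5, -22.2], [0.9, 16.0]]
both [485.86532565 188.44365497  -0.62037744] -35.54500887276987 [[-0.2, 1.3], [0.5, -0.2], [-0.4, 1.2], [-0.0, 0.3], [-1.2, 0.2], [-1.2, -0.8], [0.7, -0.8], [0.2, -0.7]]
top [486.81217004 188.4154046   -0.61536646] -35.25790120951165 [[-0.2, 0.7], [0.5, -0.8], [-0.3, 0.5], [0.0, -0.4]]
side [485.08159752 188.77043404  -0.62464437] -35.78948626293718 [[-0.9, 0.7], [-0.8, -0.4], [1.1, -0.3], [0.6, -0.2]]
hinge (array([451.92488462, 213.07500133,   9.        ]), array([450.88233187, 212.53095134,   9.        ]))
neck [ 556.605465   -185.19228052   70.81976937] [ 0.14615844  0.27771263 -0.35481529 -0.01753778]
[[-3.73754057e-05  2.68485539e-01  9.63283714e-01]
 [ 6.87987714e-05  9.63283713e-01 -2.68485536e-01]
 [-9.99999997e-01  5.62379802e-05 -5.44745948e-05]]
```

Emit:
arm_command(series=[[1,1.79,-2.47,-0.4,0,0,-1.1],[1,1.79,-2.47,-0.4,0,0,-1.1],[1,1.79,-2.47,-0.4,0,0,-1.1],[1,1.79,-2.47,-0.4,0,0,-1.1],[1,1.79,-2.47,-0.4,0,0,-1.1],[1,1.79,-2.47,-0.4,0,0,-1.1],[1,1.79,-2.47,-0.4,0,0,-1.1],[1,1.79,-2.47,-0.4,0,0,-1.1],[1,1.79,-2.47,-0.4,0,0,-1.1],[1,1.79,-2.47,-0.4,0,0,-1.1],[1,1.79,-2.47,-0.4,0,0,-1.1],[1,1.79,-2.47,-0.4,0,0,-1.1],[1,1.79,-2.47,-0.4,0,0,-1.1],[1,1.79,-2.47,-0.4,0,0,-1.1],[1,1.79,-2.47,-0.4,0,0,-1.1],[1,1.79,-2.47,-0.4,0,0,-1.1],[1,1.79,-2.47,-0.4,0,0,-1.1],[1,1.79,-2.47,-0.4,0,0,-1.1],[1,0,0,0,0,0,0],[1,0,0,0,0,0,0]])

```text
clock: 2.37
eef_pos: [497.8, 179.4, 159.2]
tool_rot: [-0.52, 1.57, -1.142]
force: [-0.4, 0.6, -0.7]
width: 85.3
```

```bash
cat >> fit.py <<'E'
def st():
    s=ctrl.read_state(); r=R.from_euler('xyz',s['tool_rot']).as_matrix(); print(round(s['clock'],2),np.round(s['eef_pos'],2),'ytool yaw',np.degrees(np.arctan2(r[1,1],r[0,1])).round(2),'xdown',np.round(r[:,0],4),'F',np.round(s['force'],2),'T',np.round(s['torque'],3),'w',round(s['width'],1),'q7',s['qpos'][6].round(2))
E
python3 -c "
from fit import *
st()"
```

```text
2.37 [497.76 179.45 159.2 ] ytool yaw 54.38 xdown [ 3.e-04 -7.e-04 -1.e+00] F [-0.45  0.55 -0.73] T [ 0.023 -0.001 -0.063] w 85.3 q7 0.64
```

Emit:
arm_command(series=[[1,-0.1,0.15,-2,0,0,0],[1,0,0,-2.5,0,0,0],[1,0,0,-2,0,0,0],[1,0,0,-1.5,0,0,0],[1,0,0,-1.5,0,0,0],[1,0,0,-1.5,0,0,0],[1,0,0,-1,0,0,0],[1,0,0,-1,0,0,0],[1,0,0,-0.5,0,0,0],[1,0,0,-0.4,0,0,0],[1,0,0,0,0,0,0],[1,0,0,0,0,0,0],[1,0,0,0,0,0,0]])

```text
clock: 3.45
eef_pos: [496.1, 183.2, 20.9]
tool_rot: [1.04, 1.57, 0.422]
force: [0.2, -0.6, 0.2]
width: 85.3
```

```bash
python3 -c "
from fit import *
snap('side','s1.png');snap('top','t1.png');crop('s','s1.png',200,250,160,200,4,'s1c.png');crop('s','t1.png',120,220,160,120,5,'t1c.png')
st()"
```

```text
3.55 [496.1  183.21  20.89] ytool yaw 54.62 xdown [ 1.e-03  5.e-04 -1.e+00] F [-0.59 -0.35  0.3 ] T [ 0.013  0.025 -0.004] w 85.4 q7 0.66
```

View pics/s1c.png

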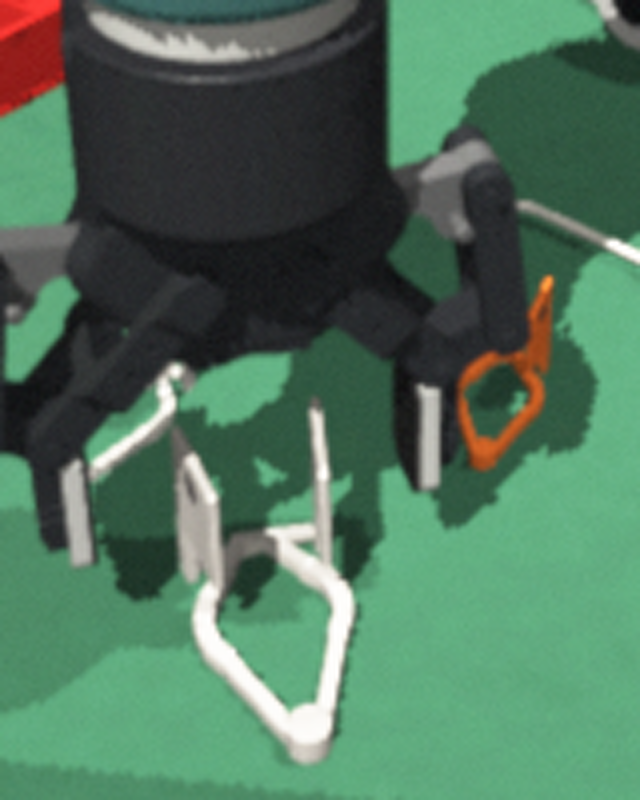

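View pics/t1c.png

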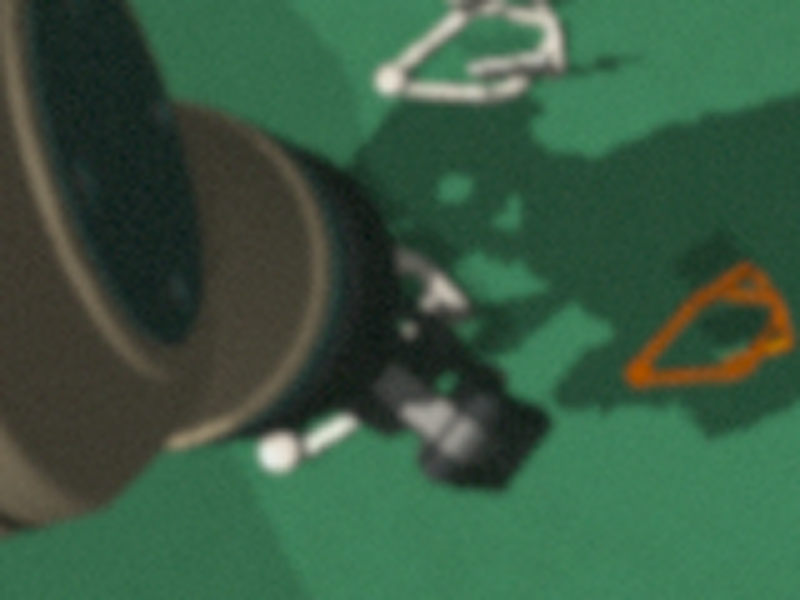

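Emit:
arm_command(series=[[1,0.05,-0.2,-0.15,0,0,0],[1,0,0,0,0,0,0],[1,0,0,0,0,0,0],[0.6,0,0,0,0,0,0],[0.5,0,0,0,0,0,0],[0.4,0,0,0,0,0,0],[0.3,0,0,0,0,0,0],[0.2,0,0,0,0,0,0],[0.1,0,0,0,0,0,0],[0,0,0,0,0,0,0],[0,0,0,0,0,0,0],[0,0,0,0,0,0,0],[0,0,0,0,0,0,0],[0,0,0,0,0,0,0],[0,0,0,0,0,0,0]])

```text
clock: 4.8
eef_pos: [499.0, 181.8, 20.4]
tool_rot: [0.934, 1.565, 0.316]
force: [2.7, 0.5, 11.3]
width: 17.6
```

```bash
python3 -c "
from fit import *
snap('side','s2.png');crop('s','s2.png',200,250,160,200,4,'s2c.png')
st()"
```

```text
4.85 [499.   181.79  20.41] ytool yaw 54.62 xdown [ 0.0056  0.0018 -1.    ] F [ 1.28 -0.61 10.3 ] T [-0.038 -0.195  0.081] w 17.5 q7 0.66
```

View pics/s2c.png

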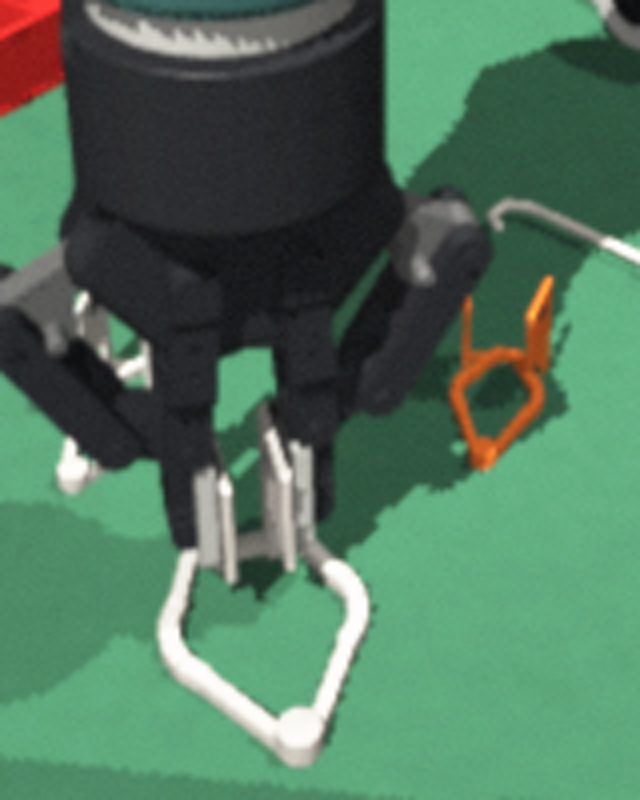

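Emit:
arm_command(series=[[0,0,0,0.3,0,0,0],[0,0,0,0.6,0,0,0],[0,0,0,1,0,0,0],[0,0,0,1.5,0,0,0],[0,0,0,2,0,0,0],[0,0,0,2,0,0,0],[0,0,0,2,0,0,0],[0,0,0,1.6,0,0,0],[0,0,0,1,0,0,0],[0,0,0,0,0,0,0],[0,0,0,0,0,0,0],[0,0,0,0,0,0,0],[0,0,0,0,0,0,0]])

```text
clock: 5.93
eef_pos: [495.4, 180.8, 137.8]
tool_rot: [-2.157, 1.569, -2.774]
force: [-0.0, -0.8, -0.5]
width: 17.4
```

```bash
python3 -c "
from fit import *
snap('side','s3.png');crop('s','s3.png',200,150,160,200,4,'s3c.png')
st()"
```

```text
5.98 [495.41 180.77 137.76] ytool yaw 54.63 xdown [-2.1e-03 -8.0e-04 -1.0e+00] F [ 0.74 -0.4  -0.96] T [ 0.018 -0.042  0.043] w 17.8 q7 0.64
```

View pics/s3c.png

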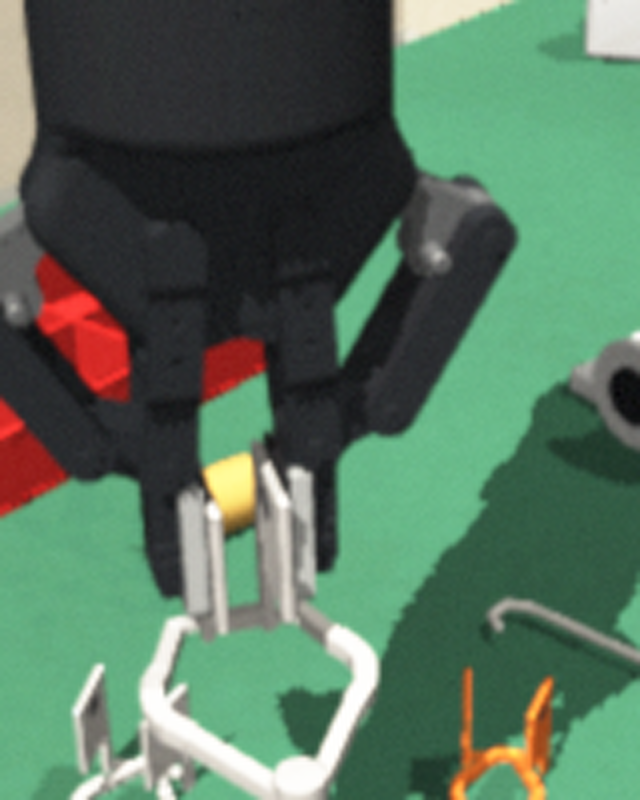

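Emit:
arm_command(series=[[0,0.2,-1,0,0,0,0],[0,0.4,-2,0,0,0,0],[0,0.5,-2.6,0,0,0,0],[0,0.5,-2.6,0,0,0,0],[0,0.5,-2.6,0,0,0,0],[0,0.5,-2.6,0,0,0,0],[0,0.5,-2.6,0,0,0,0],[0,0.5,-2.6,0,0,0,0],[0,0.5,-2.6,0,0,0,0],[0,0.5,-2.6,0,0,0,0],[0,0.5,-2.6,0,0,0,0],[0,0.5,-2.6,0,0,0,0],[0,0.5,-2.6,0,0,0,0],[0,0.5,-2.6,0,0,0,0],[0,0.4,-2.2,0,0,0,0],[0,0.2,-1,0,0,0,0],[0,0,0,0,0,0,0],[0,0,0,0,0,0,0],[0,0,0,0,0,0,0]])

```text
clock: 7.57
eef_pos: [567.8, -190.7, 138.4]
tool_rot: [2.706, 1.569, 2.091]
force: [0.9, -0.0, -1.0]
width: 17.2
```

```bash
python3 -c "
from fit import *
snap('side','s4.png');crop('s','s4.png',310,120,160,170,4,'s4c.png')
snap('top','t4.png');crop('s','t4.png',360,170,130,110,6,'t4c.png')
st()"
```

```text
7.67 [ 568.15 -190.61  138.71] ytool yaw 54.79 xdown [-5.0e-04  1.4e-03 -1.0e+00] F [-0.1  -0.42 -0.88] T [ 0.036 -0.012  0.036] w 17.3 q7 1.27
```

View pics/s4c.png

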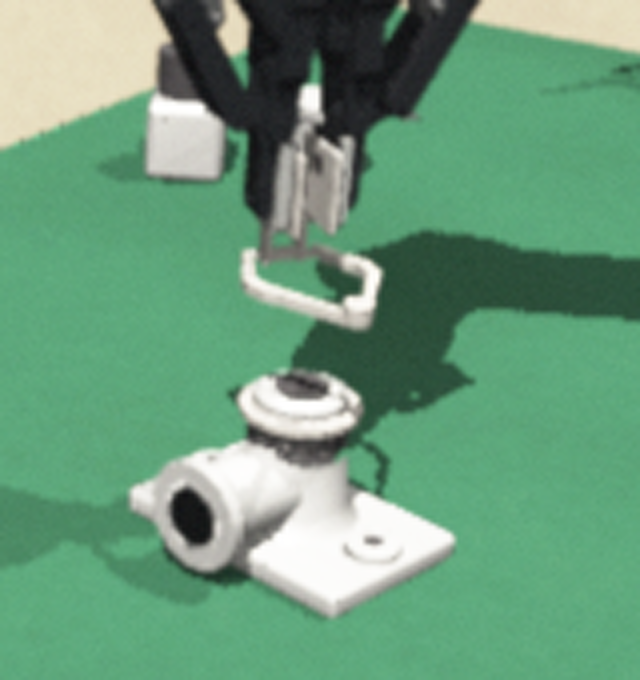

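View pics/t4c.png

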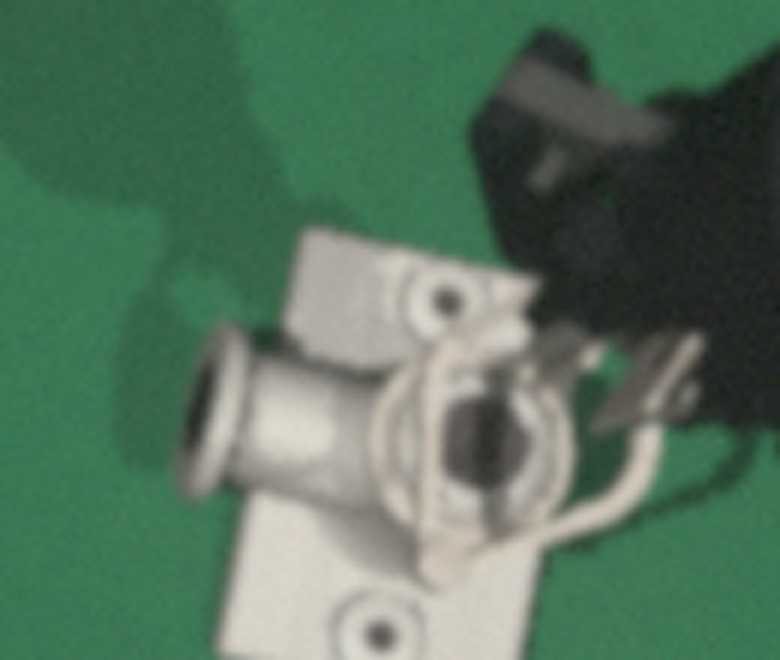

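```bash
python3 -c "
from fit import *
crop('s','s4.png',365,150,50,60,12,'a.png')
crop('s','t4.png',415,215,70,55,11,'b.png')
"
```

```text
(no output)
```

View pics/a.png

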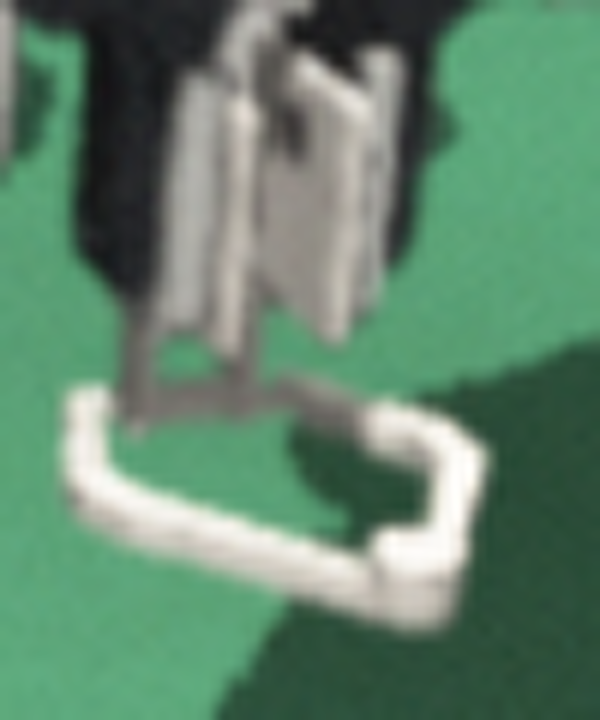

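View pics/b.png

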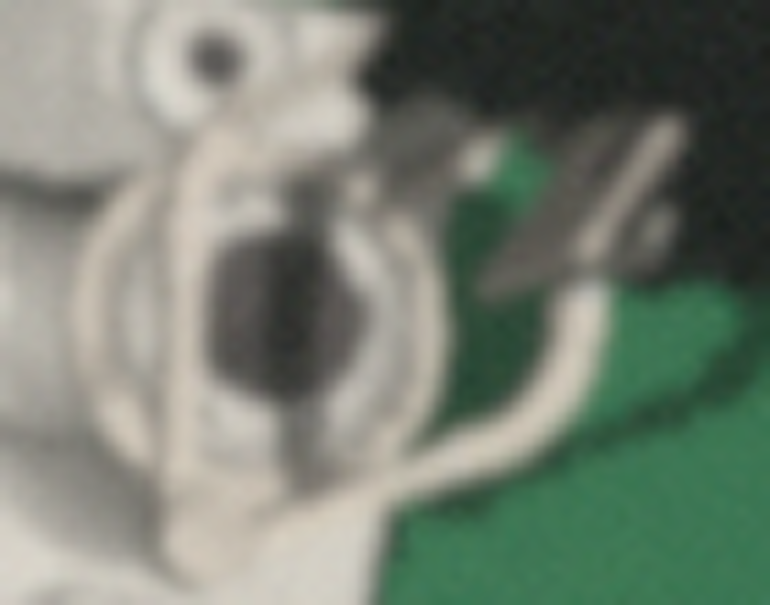

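```bash
cat >> fit.py <<'E'
c2=lambda p,u0,v0,s:[u0+(p[0]+.5)/s-.5,v0+(p[1]+.5)/s-.5]
def clipfit(obs,fix=None,verbose=1):
    # obs: list of (cam, local xyz, px). unknown x,y,z,yaw
    def res(q):
        th=fix if fix is not None else q[3]
        c,s=np.cos(th),np.sin(th)
        return np.concatenate([proj(cm,[q[0]+c*p[0]-s*p[1],q[1]+s*p[0]+c*p[1],q[2]+p[2]])[0]-np.array(px) for cm,p,px in obs])
    s=least_squares(res,[556,-185,119,-.615],loss='soft_l1')
    print(np.round(s.x[:3],2),'yaw',np.degrees(s.x[3]) if fix is None else fix)
    if verbose: print(np.round(s.fun.reshape(-1,2),1).tolist())
    return s.x
def neckfit(t,sd):
    s=least_squares(lambda P:np.r_[proj('top',P)[0]-t,proj('side',P)[0]-sd],[550,-170,78]);print('neck',s.x.round(2),s.fun.round(2)); return s.x
E
python3 - <<'E'
from fit import *
S=lambda p:c2(p,365,150,12); T=lambda p:c2(p,415,215,11)
obs=[('side',(-42,0,9),S((420,550))),('side',(-1.5,8.5,54),S((245,98))),('side',(-1.5,8.5,20),S((228,352))),('side',(-1.5,-8.5,54),S((358,105))),('side',(-1.5,-8.5,20),S((340,340))),
('top',(-42,0,9),T((205,535))),('top',(-1.5,-8.5,54),T((592,252)))]
clipfit(obs,np.radians(-35.2)); clipfit(obs)
for z in (70,75,80): print(z,unproj('top',c2((332,263),385,200,6),z),unproj('side',c2((355,80),335,205,7),z))
E
```

```text
[ 556.84 -181.76  118.46] yaw -0.6143558967020041
[[-0.9, -0.8], [-0.2, 0.8], [-0.6, 0.3], [0.3, -0.7], [-0.2, 0.2], [0.6, 0.2], [-0.0, 1.1]]
[ 556.86 -181.72  118.47] yaw -35.00955108848475
[[-0.8, -0.8], [-0.2, 0.8], [-0.6, 0.3], [0.3, -0.7], [-0.3, 0.2], [0.6, 0.2], [-0.0, 1.0]]
70 [ 557.12150737 -185.24959026   70.        ] [ 556.90568953 -187.06705875   70.        ]
75 [ 556.47161676 -183.61515859   75.        ] [ 552.01760748 -177.5441538    75.        ]
80 [ 555.82172615 -181.98072692   80.        ] [ 547.12952542 -168.02124884   80.        ]
```

Run:
```python
from fit import *
res={}
for c,f,(u,v) in (('top','top0.png',(440,244)),('side','side0.png',(386,216))):
    im=cv2.cvtColor(cv2.imread('pics/'+f),cv2.COLOR_BGR2GRAY)
    r=14; s=8
    p=cv2.resize(im[v-r:v+r,u-r:u+r],None,fx=s,fy=s,interpolation=cv2.INTER_CUBIC)
    for th in (120,135,150):
        cs,_=cv2.findContours((p<th).astype(np.uint8),cv2.RETR_EXTERNAL,cv2.CHAIN_APPROX_NONE)
        cs=[x for x in cs if cv2.pointPolygonTest(x,(r*s,r*s),True)>-8 and len(x)>30]
        if cs:
            e=cv2.fitEllipse(max(cs,key=len)); uv=c2(e[0],u-r,v-r,s); print(c,th,np.round(uv,2),np.round(np.array(e[1])/s,2),round(e[2])); res[c]=uv
neckfit(res['top'],res['side'])
```

```text
top 120 [439.75 243.39] [14.44 15.67] 116
top 135 [439.75 243.38] [15.19 16.51] 116
top 150 [439.77 243.39] [15.98 17.48] 113
side 120 [385.23 216.2 ] [ 5.54 11.95] 96
side 135 [386.14 208.65] [17.97 30.88] 94
side 150 [386.13 208.98] [18.47 31.04] 94
neck [ 554.29 -180.14   86.19] [ 0.28  0.53 -0.68 -0.03]
```

```bash
cat >> fit.py <<'E'
def ov(c,f,u0,v0,w,h,s,x,y,zt,out):
    im=cv2.imread('pics/'+f)[v0:v0+h,u0:u0+w]; im=cv2.resize(im,None,fx=s,fy=s,interpolation=cv2.INTER_CUBIC)
    a=np.linspace(0,2*np.pi,100)
    for r,z,col in ((17,zt,(0,0,255)),(20,zt-3,(255,0,0)),(26,zt-8,(0,200,255))):
        p=proj(c,np.c_[x+r*np.cos(a),y+r*np.sin(a),0*a+z]); p=((p-[u0,v0]+.5)*s-.5).round().astype(int)
        cv2.polylines(im,[p],True,col,1)
    cv2.imwrite('pics/'+out,im)
E
python3 - <<'E'
from fit import *
im=[]
for c,f,b in (('top','top0.png',(415,220,50,48)),('side','side0.png',(362,203,50,48))):
    for zt,x,y in ((73,556,-184.),(78,555.5,-182.)):
        ov(c,f,*b,8,x,y,zt,'o.png'); im.append(cv2.imread('pics/o.png'))
cv2.imwrite('pics/ov1.png',np.vstack([np.hstack(im[:2]),np.hstack(im[2:])])[:,:800] if 0 else cv2.resize(np.vstack([np.hstack(im[:2]),np.hstack(im[2:])]),(625*800//625,600)))
E
```

```text
(no output)
```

View pics/ov1.png

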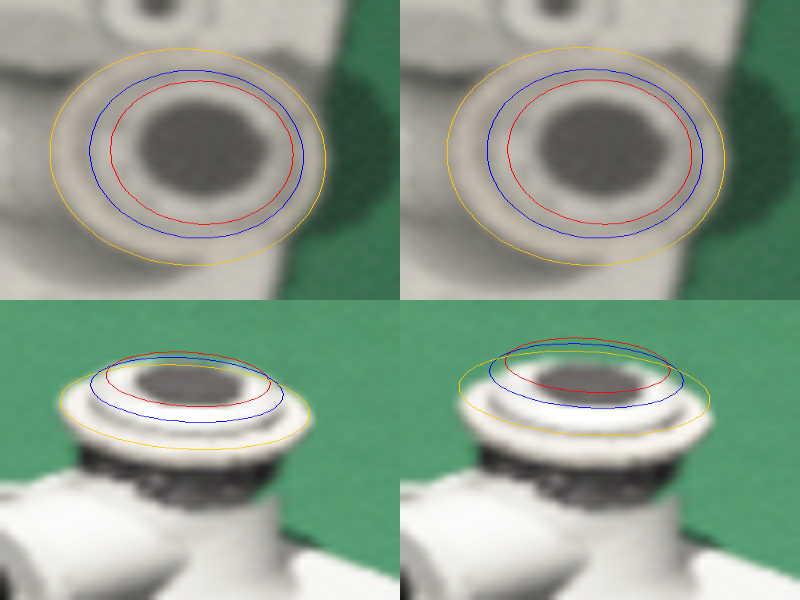

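Run:
```python
from fit import *
for z in (71,73,75): print(z,unproj('top',(439.75,243.39),z).round(2),unproj('side',(385.23,216.2),z).round(2),unproj('side',(385.7,216.4),z).round(2))
im=[]
for c,f,b in (('top','top0.png',(415,220,50,48)),('side','side0.png',(362,203,50,48))):
    for zt,x,y in ((72,556.7,-185.),(70,557.,-186.)):
        ov(c,f,*b,8,x,y,zt,'o.png'); im.append(cv2.imread('pics/o.png'))
cv2.imwrite('pics/ov2.png',cv2.resize(np.vstack([np.hstack(im[:2]),np.hstack(im[2:])]),(625,600)))
```

```text
71 [ 557.03 -184.67   71.  ] [ 555.62 -184.42   71.  ] [ 554.61 -184.23   71.  ]
73 [ 556.77 -184.02   73.  ] [ 553.66 -180.62   73.  ] [ 552.66 -180.43   73.  ]
75 [ 556.51 -183.37   75.  ] [ 551.71 -176.81   75.  ] [ 550.72 -176.63   75.  ]
```

View pics/ov2.png

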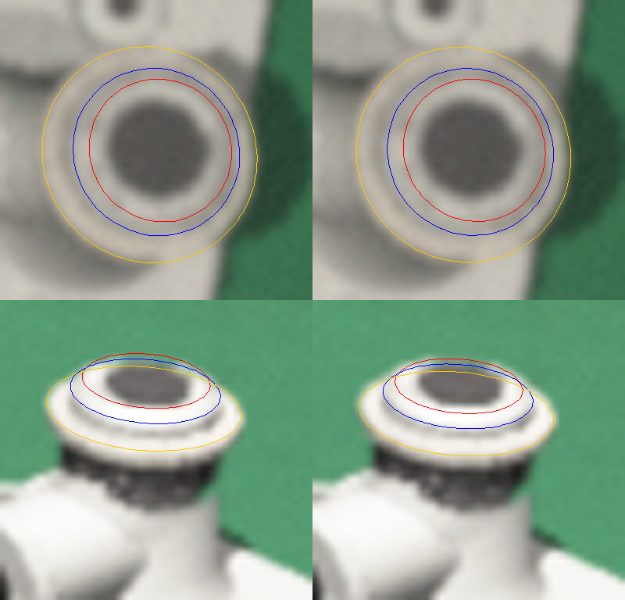

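Emit:
arm_command(series=[[0,0,-0.3,-0.5,0,0,0],[0,0,0,-1,0,0,0],[0,0,0,-1,0,0,0],[0,0,0,-0.5,0,0,0],[0,0,0,0,0,0,0],[0,0,0,0,0,0,0],[0,0,0,0,0,0,0],[0,0,0,0,0,0,0]])

```text
clock: 8.33
eef_pos: [568.5, -196.1, 109.1]
tool_rot: [0.308, 1.57, -0.309]
force: [0.6, 0.1, -1.3]
width: 17.7
```

```bash
python3 -c "
from fit import *
snap('side','s5.png');crop('s','s5.png',355,160,60,75,8,'s5c.png')
snap('top','t5.png');crop('s','t5.png',400,205,75,65,10,'t5c.png')
st()"
```

```text
8.43 [ 568.47 -196.06  109.23] ytool yaw 54.62 xdown [ 8.e-04 -2.e-04 -1.e+00] F [ 1.23  0.31 -0.74] T [ 0.012 -0.051 -0.013] w 17.5 q7 1.27
```

View pics/s5c.png

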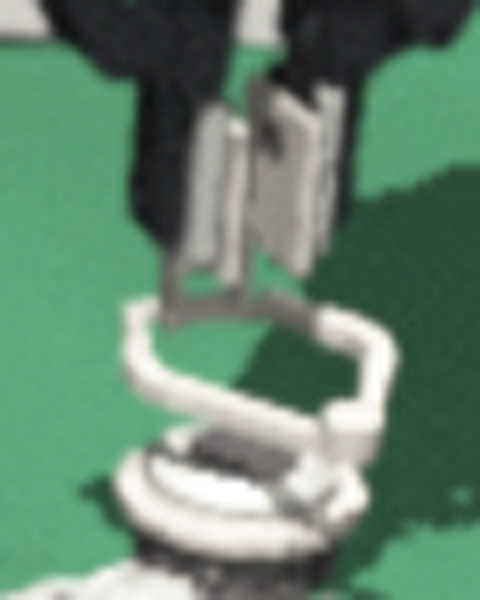

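View pics/t5c.png

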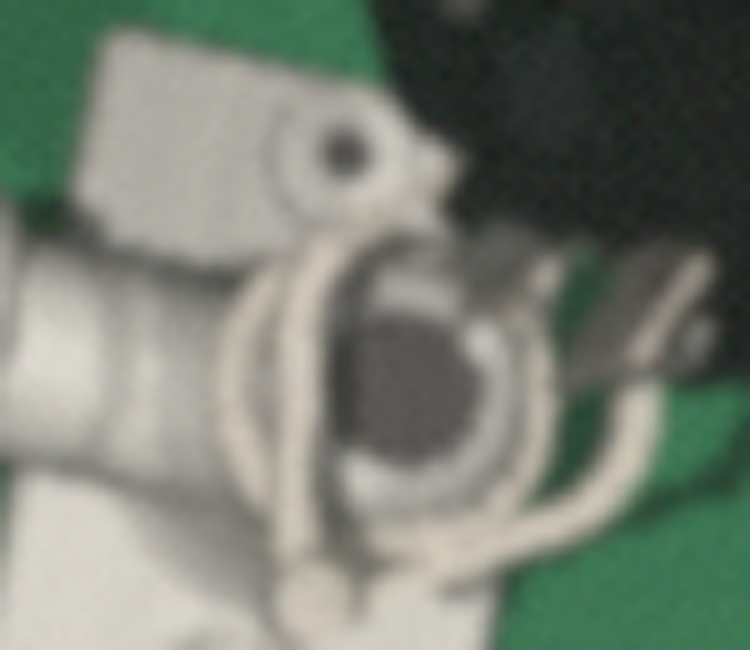

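Run:
```python
from fit import *
S=lambda p:c2(p,355,160,8); T=lambda p:c2(p,400,205,10)
so=[('side',(-42,0,9),S((352,415))),('side',(-1.5,8.5,54),S((240,118))),('side',(-1.5,8.5,20),S((230,285))),('side',(-1.5,-8.5,54),S((314,122))),('side',(-1.5,-8.5,20),S((303,277)))]
to=[('top',(-42,0,9),T((313,592))),('top',(-1.5,-8.5,54),T((637,365)))]
f=np.radians(-35.3)
clipfit(so+to,f);clipfit(so,f);clipfit(to,f)
print(568.5-14.4*np.cos(f),-196.1-14.4*np.sin(f),109.2-20.2)
p=unproj('top',T((313,592)),98); print('top hinge->ctr',p[:2]+42*np.array([np.cos(f),np.sin(f)]))
p=unproj('side',S((352,415)),98); print('side hinge->ctr',p[:2]+42*np.array([np.cos(f),np.sin(f)]))
```

```text
[ 557.39 -186.93   89.02] yaw -0.6161012259539983
[[-0.6, -0.5], [-0.1, 1.1], [-0.6, 0.1], [0.3, -0.4], [-0.3, -0.0], [0.0, 0.9], [0.4, 0.1]]
[ 551.05 -175.24   94.46] yaw -0.6161012259539983
[[-0.2, -0.2], [0.1, 0.8], [-0.5, 0.1], [0.7, -0.7], [0.0, -0.0]]
[ 559.23 -190.27   78.59] yaw -0.6161012259539983
[[0.1, 0.2], [-0.1, -0.2]]
556.7476187028457 -187.77885020887751 89.0
top hinge->ctr [ 558.65643286 -186.88530187]
side hinge->ctr [ 555.67972479 -185.76030063]
```

Emit:
arm_command(series=[[0,-0.1,0.2,-0.3,0,0,0],[0,0,0,-0.3,0,0,0],[0,0,0,-0.2,0,0,0],[0,0,0,0,0,0,0],[0,0,0,0,0,0,0],[0,0,0,0,0,0,0]])

```text
clock: 8.93
eef_pos: [567.2, -194.0, 100.8]
tool_rot: [-0.704, 1.571, -1.322]
force: [0.5, -0.8, -0.8]
width: 17.4
```

```bash
python3 -c "
from fit import *
st()
snap('side','s6.png');crop('s','s6.png',355,160,60,75,8,'s6c.png')
snap('top','t6.png');crop('s','t6.png',400,205,75,65,10,'t6c.png')
st()"
```

```text
8.93 [ 567.23 -193.99  100.78] ytool yaw 54.62 xdown [ 0. -0. -1.] F [ 0.47 -0.78 -0.85] T [ 0.03   0.018 -0.023] w 17.4 q7 1.27
9.03 [ 567.26 -194.03  100.89] ytool yaw 54.62 xdown [ 1.e-04 -1.e-04 -1.e+00] F [ 0.34  0.1  -0.69] T [-0.023 -0.005  0.03 ] w 17.8 q7 1.27
```

View pics/s6c.png

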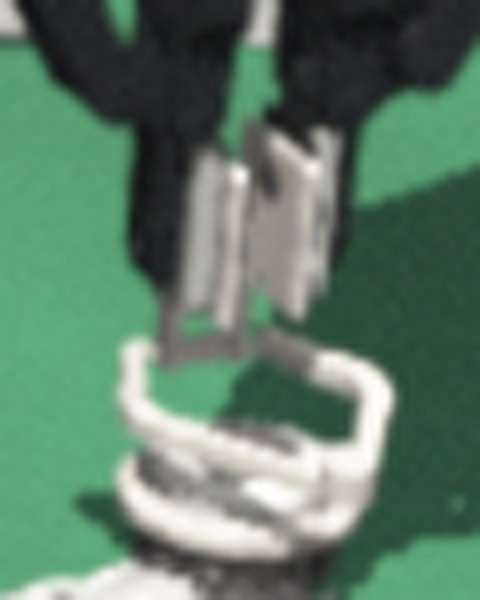

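View pics/t6c.png

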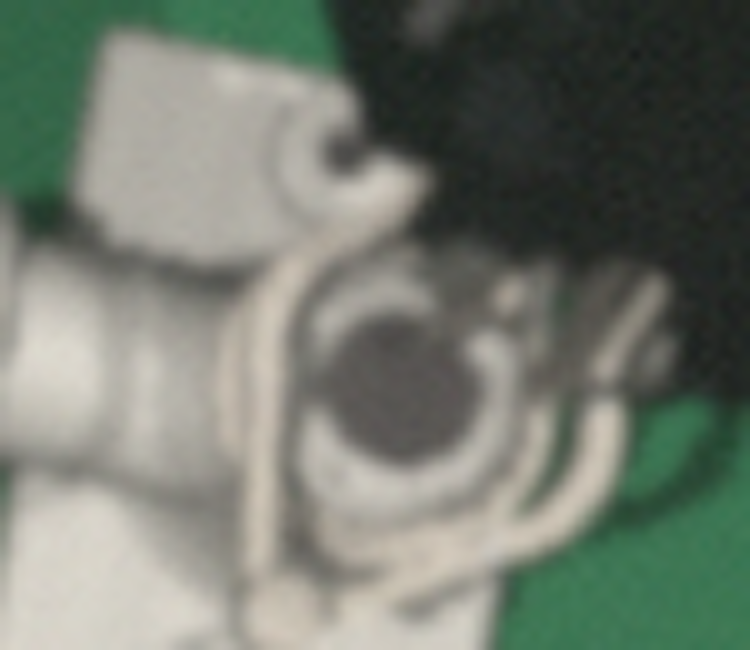

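```bash
cat >> fit.py <<'E'
def rel(th,tp,sp,z):
    f=np.radians(-35.3); d=42*np.array([np.cos(f),np.sin(f)])
    for zt in (72,74):
        for c,px,n in (('top',tp,(439.75,243.39)),('side',sp,(385.3,216.25))):
            if px is None: continue
            p=unproj(c,px,z+9)[:2]+d; q=unproj(c,n,zt)[:2]; print(zt,c,p.round(2),'rel neck',(p-q).round(2))
E
python3 - <<'E'
from fit import *
S=lambda p:c2(p,355,160,8); T=lambda p:c2(p,400,205,10)
rel(0,T((283,610)),S((345,462)),80.7)
so=[('side',(-1.5,8.5,54),S((236,165))),('side',(-1.5,8.5,20),S((227,328))),('side',(-1.5,-8.5,54),S((313,170))),('side',(-1.5,-8.5,20),S((298,320)))]
to=[('top',(-42,0,9),T((283,610))),('top',(-1.5,-8.5,54),T((600,378)))]
clipfit(so+to,np.radians(-35.3))
E
```

```text
72 top [ 556.69 -185.05] rel neck [-0.21 -0.7 ]
72 side [ 554.2  -181.86] rel neck [-0.25  0.56]
74 top [ 556.69 -185.05] rel neck [ 0.05 -1.35]
74 side [ 554.2  -181.86] rel neck [ 1.7  -3.24]
[ 556.39 -185.12   80.42] yaw -0.6161012259539983
[[-0.0, 0.8], [-0.7, 0.1], [-0.0, -0.8], [-0.1, -0.1], [-0.0, 0.2], [0.3, 0.4]]
```

Emit:
arm_command(series=[[0,0,0.05,-0.2,0,0,0],[0,0,0,-0.2,0,0,0],[0,0,0,-0.2,0,0,0],[0,0,0,-0.2,0,0,0],[0,0,0,0,0,0,0],[0,0,0,0,0,0,0]])

```text
clock: 9.53
eef_pos: [567.0, -193.4, 92.6]
tool_rot: [-2.862, 1.57, 2.804]
force: [-1.3, -0.4, -1.1]
width: 17.0
```

```bash
python3 -c "
from fit import *
st()
snap('side','s7.png');crop('s','s7.png',355,160,60,75,8,'s7c.png')
snap('top','t7.png');crop('s','t7.png',400,205,75,65,10,'t7c.png')
st()"
```

```text
9.53 [ 567.04 -193.4    92.59] ytool yaw 54.63 xdown [-4.e-04  2.e-04 -1.e+00] F [-1.34 -0.41 -1.08] T [-0.041 -0.012 -0.027] w 17.0 q7 1.27
9.63 [ 567.21 -193.47   92.82] ytool yaw 54.63 xdown [ 0. -0. -1.] F [-0.57 -0.25 -0.76] T [-0.018 -0.017  0.079] w 17.4 q7 1.27
```

View pics/s7c.png

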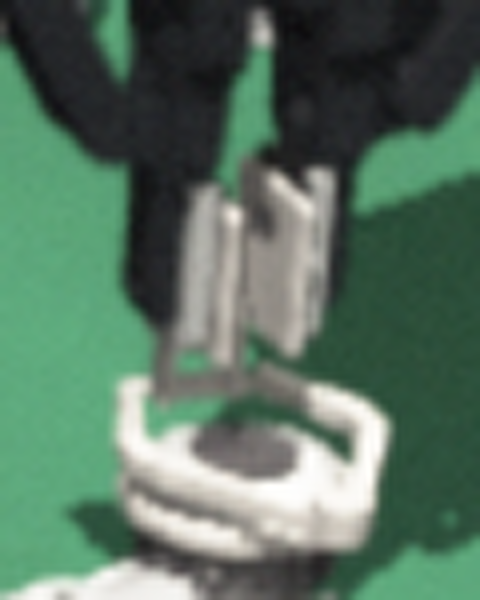

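View pics/t7c.png

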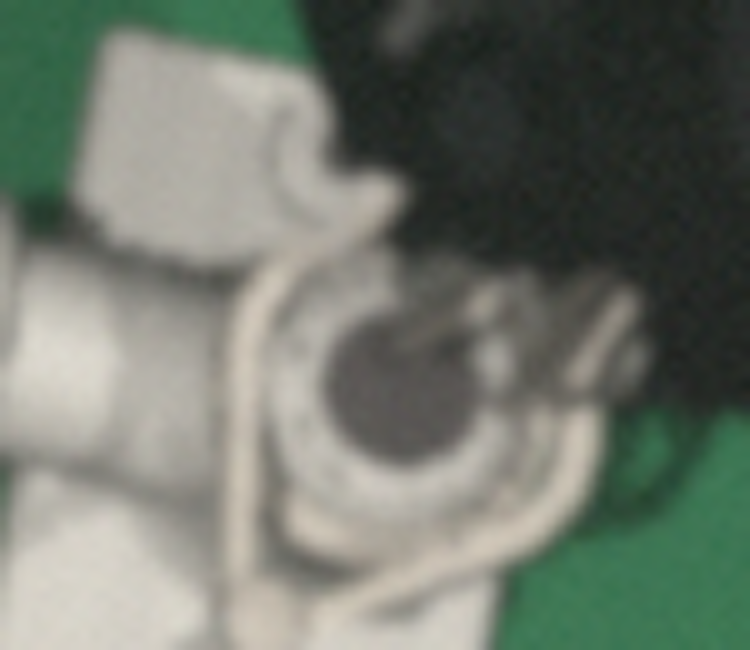

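Run:
```python
from fit import *
S=lambda p:c2(p,355,160,8); T=lambda p:c2(p,400,205,10)
rel(0,T((265,617)),S((340,500)),72.5)
f=np.radians(-35.3)
# overlay: ring axis circle at predicted and ear line
im=cv2.imread('pics/t7c.png')
z=72.5
for (x,y),col in (((556.7,-185.),(0,0,255)),((567.2-14.4*np.cos(f),-193.4-14.4*np.sin(f)),(255,0,0))):
    print(x,y)
    a=np.linspace(0,6.3,80)
    for r,zz in ((20,67+2),):
        p=proj('top',np.c_[x+r*np.cos(a),y+r*np.sin(a),0*a+zz]); cv2.polylines(im,[(((p-[400,205]+.5)*10)-.5).round().astype(int)],True,col,1)
    p=proj('top',[[x-42*np.cos(f),y-42*np.sin(f),z+9],[x,y,z+9]]);cv2.polylines(im,[(((p-[400,205]+.5)*10)-.5).round().astype(int)],True,col,1)
cv2.imwrite('pics/t7o.png',im)
```

```text
72 top [ 556.27 -184.85] rel neck [-0.62 -0.5 ]
72 side [ 554.23 -181.57] rel neck [-0.22  0.86]
74 top [ 556.27 -184.85] rel neck [-0.36 -1.15]
74 side [ 554.23 -181.57] rel neck [ 1.73 -2.95]
556.7 -185.0
555.4476187028457 -185.07885020887753
```

View pics/t7o.png

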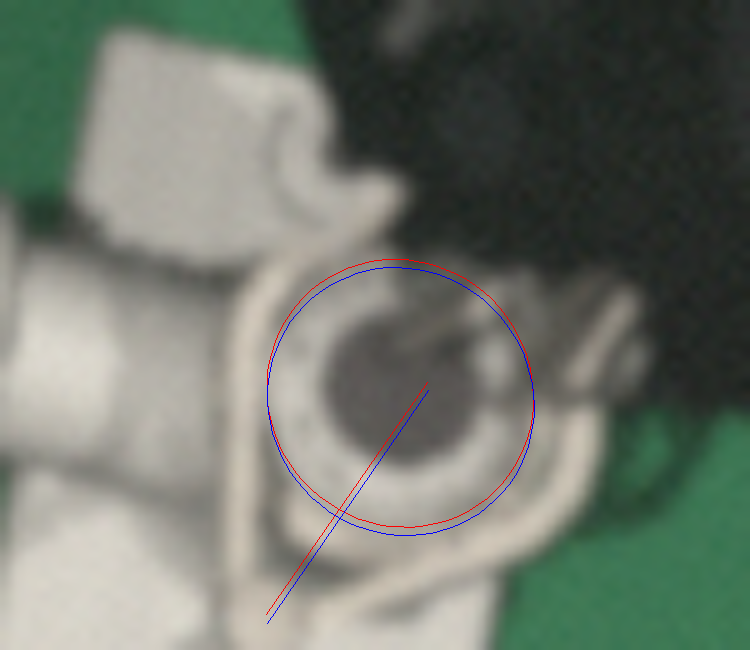

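Emit:
arm_command(series=[[0,0.04,0.02,-0.1,0,0,0],[0,0,0,-0.1,0,0,0],[0,0,0,-0.1,0,0,0],[0,0,0,-0.1,0,0,0],[0,0,0,0,0,0,0],[0,0,0,0,0,0,0]])

```text
clock: 10.13
eef_pos: [567.5, -193.2, 88.7]
tool_rot: [-2.905, 1.571, 2.761]
force: [0.7, -0.1, -0.8]
width: 17.4
```

```bash
python3 -c "
from fit import *
st()
snap('side','s8.png');crop('s','s8.png',355,160,60,75,8,'s8c.png')
st()"
```

```text
10.13 [ 567.51 -193.22   88.73] ytool yaw 54.63 xdown [-2.e-04  1.e-04 -1.e+00] F [ 0.71 -0.12 -0.78] T [-0.007  0.017 -0.003] w 17.4 q7 1.27
10.18 [ 567.57 -193.25   88.78] ytool yaw 54.63 xdown [-1.e-04  0.e+00 -1.e+00] F [-0.06  0.33 -0.44] T [-0.003  0.027 -0.018] w 17.2 q7 1.27
```

View pics/s8c.png

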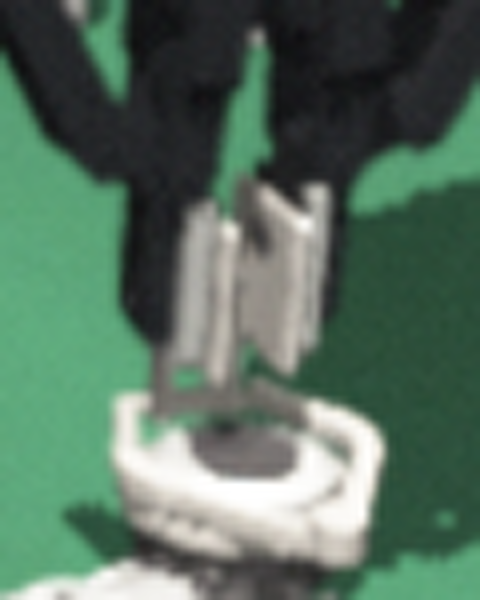

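Emit:
arm_command(series=[[0,0,0,-0.1,0,0,0],[0,0,0,-0.1,0,0,0],[0,0,0,-0.1,0,0,0],[0,0,0,0,0,0,0],[0,0,0,0,0,0,0]])

```text
clock: 10.6
eef_pos: [567.5, -193.2, 85.7]
tool_rot: [-2.949, 1.571, 2.717]
force: [0.3, -1.1, -1.0]
width: 17.5
```

```bash
python3 -c "
from fit import *
st()"
```

```text
10.6 [ 567.5  -193.24   85.72] ytool yaw 54.62 xdown [-2.e-04  1.e-04 -1.e+00] F [ 0.3  -1.08 -0.96] T [0.004 0.013 0.016] w 17.5 q7 1.27
```

Emit:
arm_command(series=[[0,0,0,-0.05,0,0,0],[0,0,0,-0.05,0,0,0],[0,0,0,-0.05,0,0,0],[0,0,0,-0.05,0,0,0],[0,0,0,0,0,0,0],[0,0,0,0,0,0,0]])

```text
clock: 11.1
eef_pos: [567.6, -193.2, 84.1]
tool_rot: [0.66, 1.571, 0.043]
force: [-0.4, 0.4, 3.7]
width: 17.1
```

```bash
python3 -c "
from fit import *
st()"
```

```text
11.1 [ 567.63 -193.24   84.11] ytool yaw 54.63 xdown [ 1.e-04  0.e+00 -1.e+00] F [-0.35  0.38  3.72] T [0.058 0.239 0.018] w 17.1 q7 1.27
```

Emit:
arm_command(series=[[0,0,0,-0.05,0,0,0],[0,0,0,-0.05,0,0,0],[0,0,0,-0.05,0,0,0],[0,0,0,-0.05,0,0,0],[0,0,0,-0.05,0,0,0],[0,0,0,0,0,0,0],[0,0,0,0,0,0,0]])

```text
clock: 11.68
eef_pos: [567.7, -193.3, 81.6]
tool_rot: [0.331, 1.57, -0.286]
force: [-0.5, -0.2, 6.1]
width: 16.9
```

```bash
python3 -c "
from fit import *
snap('side','s9.png');crop('s','s9.png',355,160,60,75,8,'s9c.png')
st()"
```

```text
11.73 [ 567.69 -193.31   81.55] ytool yaw 54.63 xdown [ 2.e-04 -1.e-04 -1.e+00] F [-0.85  0.84  6.42] T [0.12  0.325 0.052] w 17.4 q7 1.27
```

View pics/s9c.png

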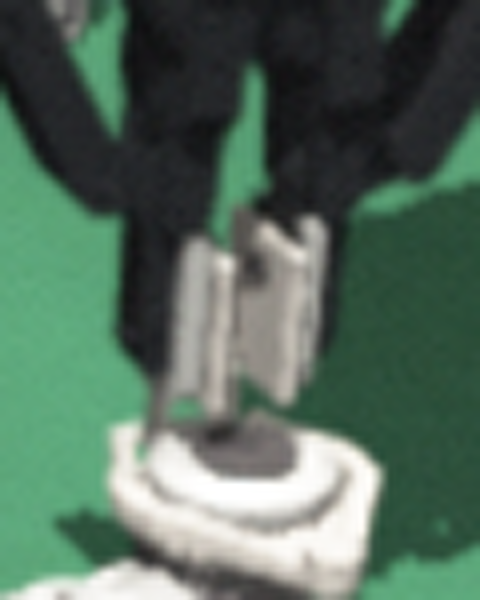

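Emit:
arm_command(series=[[0,0,0,-0.05,0,0,0],[0,0,0,-0.05,0,0,0],[0,0,0,-0.05,0,0,0],[0,0,0,-0.05,0,0,0],[0,0,0,-0.04,0,0,0],[0,0,0,0,0,0,0],[0,0,0,0,0,0,0],[0,0,0,0,0,0,0]])

```text
clock: 12.4
eef_pos: [567.7, -193.3, 79.4]
tool_rot: [0.326, 1.57, -0.291]
force: [-2.1, 0.2, 8.0]
width: 17.5
```

```bash
python3 -c "
from fit import *
snap('side','s10.png')
st()"
```

```text
12.45 [ 567.73 -193.29   79.44] ytool yaw 54.62 xdown [ 4.e-04 -1.e-04 -1.e+00] F [-1.41  0.84  8.57] T [ 0.143  0.466 -0.004] w 17.3 q7 1.27
```

Emit:
arm_command(series=[[0,0,0,-0.03,0,0,0],[0,0,0,-0.02,0,0,0],[0,0,0,0,0,0,0],[0,0,0,0,0,0,0]])

```text
clock: 12.78
eef_pos: [567.7, -193.3, 79.0]
tool_rot: [0.413, 1.57, -0.204]
force: [-1.6, 1.1, 8.0]
width: 17.2
```

```bash
python3 -c "
from fit import *
snap('side','s11.png')
st()"
```

```text
12.83 [ 567.72 -193.32   78.99] ytool yaw 54.62 xdown [ 4.e-04 -1.e-04 -1.e+00] F [-1.81  0.71  7.93] T [0.187 0.439 0.024] w 17.9 q7 1.27
```

Emit:
arm_command(series=[[0,0,0,-0.03,0,0,0],[0,0,0,0,0,0,0],[0,0,0,-0.02,0,0,0],[0,0,0,0,0,0,0],[0,0,0,0,0,0,0]])

```text
clock: 13.25
eef_pos: [567.8, -193.3, 78.7]
tool_rot: [0.345, 1.57, -0.272]
force: [-2.1, 0.9, 9.0]
width: 17.7
```

```bash
python3 -c "
from fit import *
snap('side','s12.png');crop('s','s12.png',355,160,60,75,8,'s12c.png')
snap('top','t12.png');crop('s','t12.png',400,205,75,65,10,'t12c.png')
st()"
```

```text
13.35 [ 567.72 -193.33   78.65] ytool yaw 54.62 xdown [ 4.e-04 -1.e-04 -1.e+00] F [-2.66  0.16  9.25] T [0.214 0.544 0.081] w 17.3 q7 1.27
```

View pics/s12c.png

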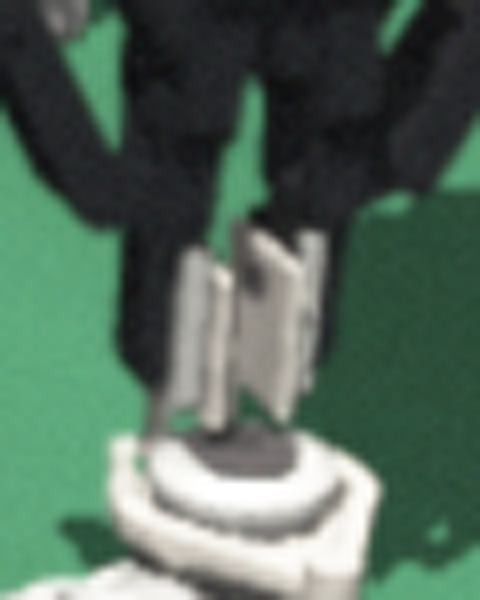

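View pics/t12c.png

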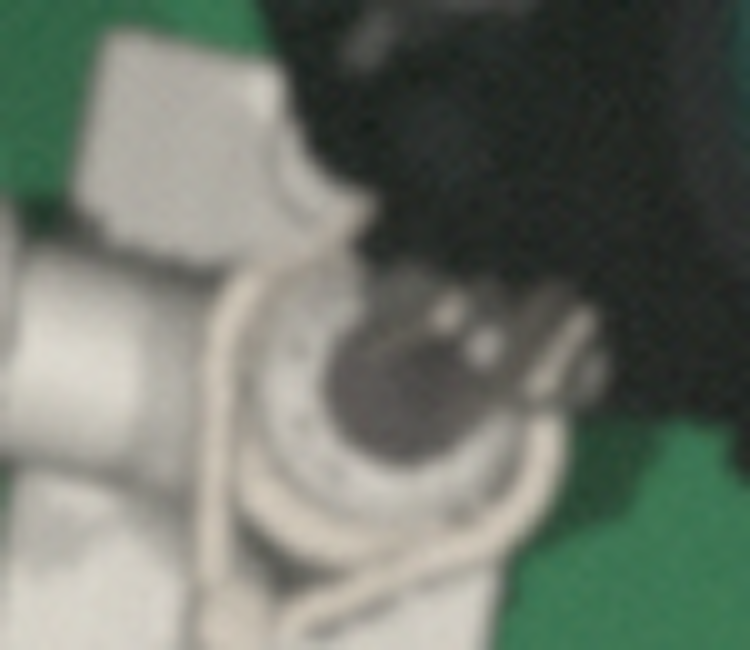

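Emit:
arm_command(series=[[0,0,0,-0.02,0,0,0],[0,0,0,0,0,0,0],[0,0,0,-0.02,0,0,0],[0,0,0,0,0,0,0],[0,0,0,0,0,0,0]])

```text
clock: 13.77
eef_pos: [567.7, -193.3, 78.6]
tool_rot: [0.427, 1.57, -0.19]
force: [-2.7, 1.7, 12.3]
width: 17.5
```

```bash
python3 -c "
from fit import *
st(); snap('side','s13.png')
st()"
```

```text
13.77 [ 567.74 -193.33   78.6 ] ytool yaw 54.62 xdown [ 5.e-04 -1.e-04 -1.e+00] F [-2.72  1.69 12.33] T [ 0.27   0.753 -0.005] w 17.5 q7 1.27
13.82 [ 567.78 -193.33   78.63] ytool yaw 54.62 xdown [ 6.e-04 -1.e-04 -1.e+00] F [-2.89  0.26 12.43] T [0.263 0.716 0.024] w 17.3 q7 1.27
```

Emit:
arm_command(series=[[0,0,0,0,0,0,0],[0,0,0,0,0,0,0],[0.2,0,0,0,0,0,0],[0.22,0,0,0,0,0,0],[0.24,0,0,0,0,0,0],[0.26,0,0,0,0,0,0],[0.28,0,0,0,0,0,0],[0.3,0,0,0,0,0,0],[0.32,0,0,0,0,0,0],[0.34,0,0,0,0,0,0],[0.36,0,0,0,0,0,0],[0.36,0,0,0,0,0,0]])

```text
clock: 14.82
eef_pos: [568.7, -193.5, 78.2]
tool_rot: [0.345, 1.568, -0.273]
force: [-1.0, -0.4, 6.9]
width: 31.0
```

```bash
python3 -c "
from fit import *
snap('side','s14.png');crop('s','s14.png',355,160,60,75,8,'s14c.png')
snap('top','t14.png');crop('s','t14.png',400,205,75,65,10,'t14c.png')
st()"
```

```text
14.92 [ 568.66 -193.55   78.15] ytool yaw 54.63 xdown [ 2.3e-03 -7.0e-04 -1.0e+00] F [-0.98  0.11  6.43] T [-0.01   0.003 -0.003] w 30.8 q7 1.27
```

View pics/s14c.png

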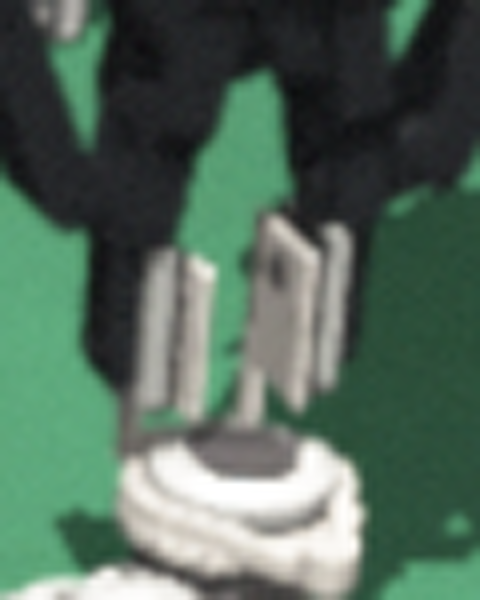

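View pics/t14c.png

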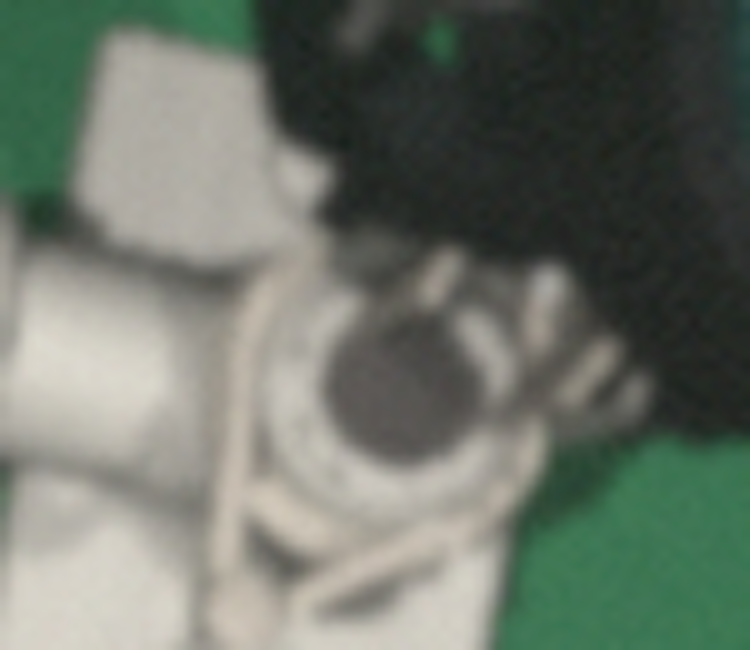

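Emit:
arm_command(series=[[0.38,0,0,0.02,0,0,0],[0.4,0,0,0.02,0,0,0],[0.42,0,0,0.02,0,0,0],[0.44,0,0,0.02,0,0,0],[0.47,0,0,0,0,0,0],[0.5,0,0,0,0,0,0],[0.55,0,0,0,0,0,0],[0.6,0,0,0,0,0,0],[0.65,0,0,0,0,0,0],[0.7,0,0,0,0,0,0],[0.7,0,0,0,0,0,0],[0.7,0,0,0,0,0,0]])

```text
clock: 15.92
eef_pos: [567.6, -193.3, 78.3]
tool_rot: [0.412, 1.571, -0.205]
force: [-0.4, 0.3, -0.4]
width: 59.7
```

```bash
python3 -c "
from fit import *
snap('side','s15.png');crop('s','s15.png',345,160,70,75,8,'s15c.png')
snap('top','t15.png');crop('s','t15.png',400,205,75,65,10,'t15c.png')
st()"
```

```text
16.02 [ 567.61 -193.25   78.35] ytool yaw 54.63 xdown [ 1.e-04 -0.e+00 -1.e+00] F [-0.18  0.53  0.08] T [0.028 0.012 0.056] w 59.7 q7 1.27
```

View pics/s15c.png

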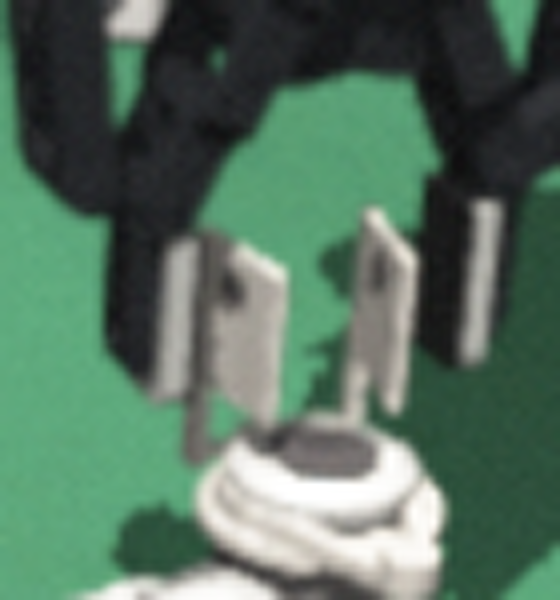

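View pics/t15c.png

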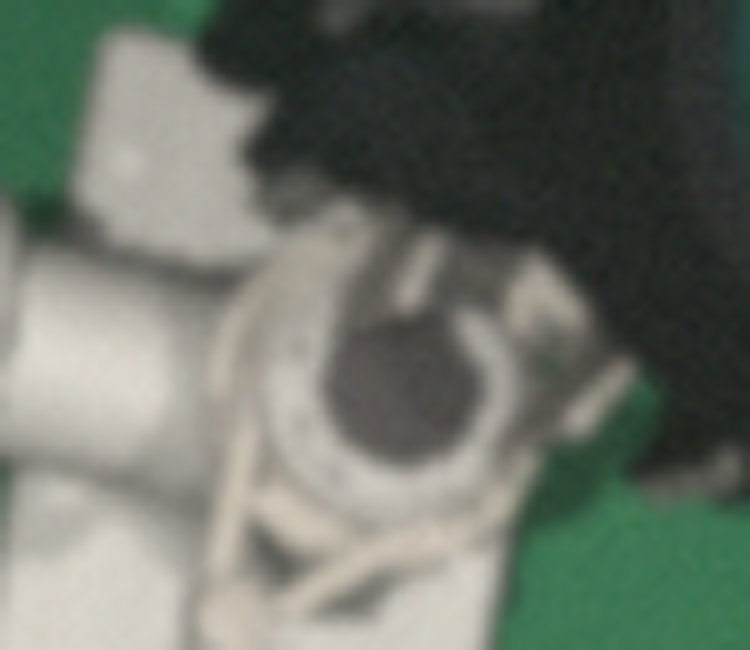

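Emit:
arm_command(series=[[0.85,0,0,0,0,0,0],[1,0,0,0,0,0,0],[1,0,0,0,0,0,0],[1,0,0,0.3,0,0,0],[1,0,0,0.7,0,0,0],[1,0,0,1.5,0,0,0],[1,0,0,2,0,0,0],[1,0,0,2.5,0,0,0],[1,0,0,3,0,0,0],[1,0,0,3,0,0,0],[1,0,0,2,0,0,0],[1,2,0,0,0,0,0],[1,3,0,0,0,0,0],[1,3,0,0,0,0,0],[1,2,0,0,0,0,0],[1,0,0,0,0,0,0],[1,0,0,0,0,0,0]])

```text
clock: 17.43
eef_pos: [667.9, -192.8, 228.2]
tool_rot: [-2.953, 1.57, 2.713]
force: [-0.9, 0.1, 0.3]
width: 85.2
```

```bash
python3 -c "
from fit import *
snap('side','s16.png');crop('s','s16.png',345,160,80,75,9,'s16c.png')
snap('top','t16.png');crop('s','t16.png',400,200,75,65,10,'t16c.png')
st()"
```

```text
17.53 [ 666.45 -193.55  228.43] ytool yaw 54.6 xdown [-1.3e-03 -2.0e-04 -1.0e+00] F [-0.25 -0.12 -0.07] T [ 0.018 -0.007  0.008] w 85.6 q7 1.23
```

View pics/s16c.png

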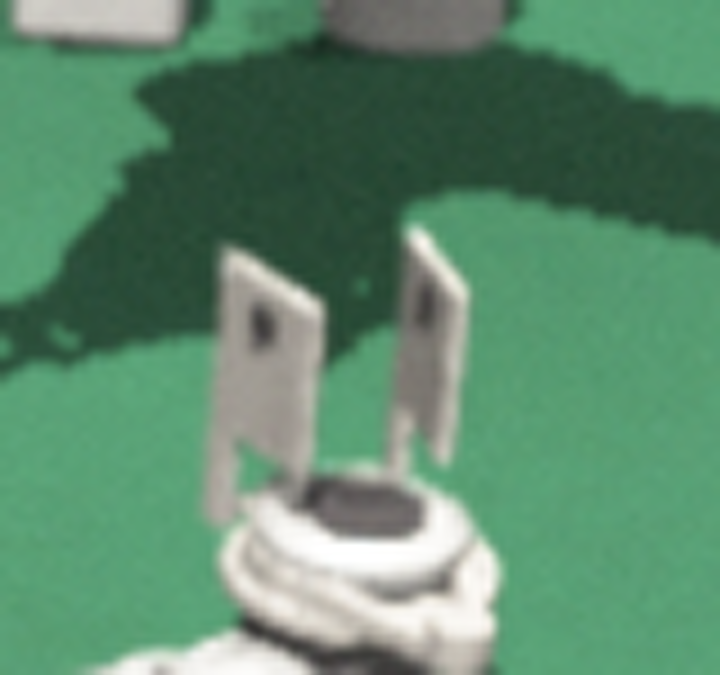

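View pics/t16c.png

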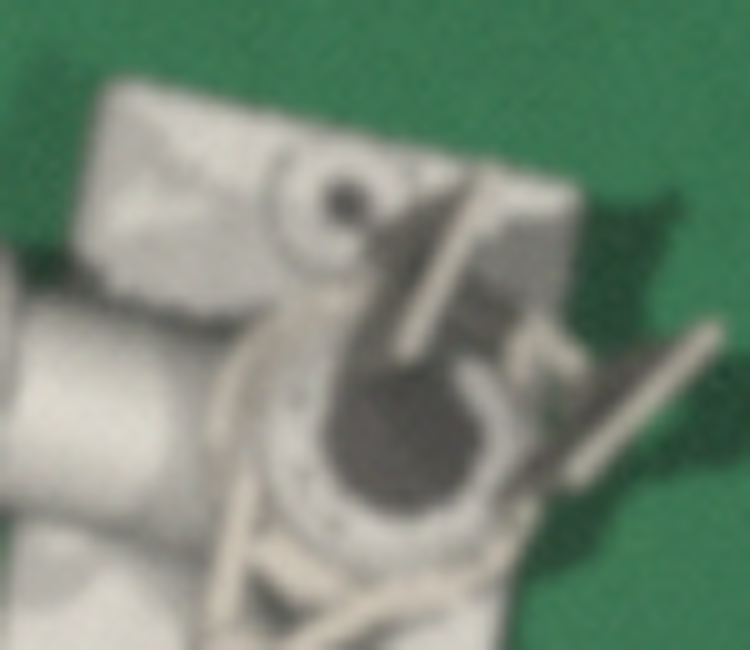

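View pics/s16.png

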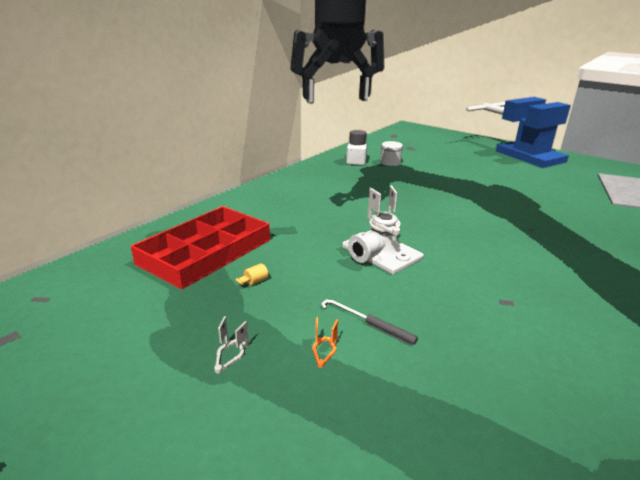

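Run:
```python
from fit import *
S=lambda p:c2(p,345,160,9); T=lambda p:c2(p,400,200,10)
def pt(ex,s,z,a):
    v=np.array([ex+42,s*8.5]); c,sn=np.cos(s*a),np.sin(s*a)
    return [c*v[0]-sn*v[1]-42,sn*v[0]+c*v[1],z]
B,F=-1.5,29.5
obs=[('top',B,1,54,T((403,356))),('top',F,1,54,T((480,182))),('top',B,-1,54,T((572,488))),('top',F,-1,54,T((713,322))),
('side',B,1,54,S((321,300))),('side',F,1,54,S((228,250))),('side',B,-1,54,S((464,294))),('side',F,-1,54,S((412,232))),('side',B,-1,20,S((446,462)))]
def res(q):
    Rm=R.from_euler('ZYX',[q[3],q[4],q[5]]).as_matrix()
    return np.concatenate([proj(c,Rm@np.array(pt(e,s,z,q[6]))+q[:3])[0]-np.array(px) for c,e,s,z,px in obs]+[np.array(q[4:6])*1])
s=least_squares(res,[556,-185,60,-.6,0,0,.15]); q=s.x
print(q[:3].round(1),'yaw',np.degrees(q[3]).round(1),'pitch,roll',q[4:6].round(3),'spread',round(.32-2*q[6],3)); print(s.fun[:-2].reshape(-1,2).round(1).tolist())
cov=np.linalg.inv(s.jac.T@s.jac)*.5**2; print('sd',np.sqrt(np.diag(cov)).round(3))
```

```text
[ 554.2 -181.    61.2] yaw -33.8 pitch,roll [0.052 0.027] spread 0.023
[[-0.3, 1.1], [0.7, -1.1], [0.0, -0.1], [-0.1, 0.6], [0.0, 0.3], [-0.4, 0.1], [0.0, -0.7], [-0.4, 0.2], [0.0, 0.2]]
sd [1.084 1.259 0.619 0.015 0.023 0.02  0.005]
```

Run:
```python
from fit import *
a=cv2.imread('pics/s16.png').astype(float); b=snap('side','s17.png').astype(float); o=cv2.imread('pics/side0.png').astype(float)
d=lambda x,y,r:np.abs(x-y)[r[1]:r[3],r[0]:r[2]].mean().round(2)
print('clip moved?',d(a,b,(360,180,405,245)),'float',d(b,o,(232,262,272,290)),'pick',d(b,o,(318,296,420,346)))
st(); print(ctrl.finish_job())
```

```text
clip moved? 1.71 float 5.36 pick 5.59
17.58 [ 666.37 -193.69  228.59] ytool yaw 54.58 xdown [-1.1e-03 -2.0e-04 -1.0e+00] F [ 0.35 -0.17  0.58] T [ 0.024 -0.003 -0.001] w 85.6 q7 1.23
the job is handed in; nothing more can be done
None
```

I fitted the clip to the neck and handed the job in at about 17.6 s. The interface reports no verdict, so what follows is what my own checks showed.

**What I did:**
- I squeezed the large white clip open on the bench, lifted it, and lined it up over the neck using both cameras.
- I lowered the open ring over the lip and pressed the collar down. The force rose steadily, then climbed steeply at the stop. The highest reading was about 12.4 N, or about 13 N allowing for the clip's weight.
- I then opened the gripper slowly, so the ring closed under the lip, and backed the arm clear.

**Last checks:**
- **Ring:** a fit to the last pictures gave a spread of about 0.02 rad (±0.01), which matches a ring closed in the groove. Its height was about 61 mm, against about 60 mm expected. The ring can be seen lying under the lip.
- **Level:** the fit gave pitch 0.05 and roll 0.03 rad, each uncertain by about 0.02. That is inside the 0.1 limit.
- **Centring:** the fit put the clip at (554, -181), about 4 to 5 mm from my neck estimate of about (557, -184.5). The limit is 4 mm, and this fit is uncertain by 1 to 2 mm. The height uncertainty accounts for much of the gap, and while lowering, each camera on its own showed the ring within about 1 mm of the neck. This check still did not confirm the centring.
- **Collar:** I could not read the collar joint after release. That it stays down follows only from the ring being in the groove.
- **Bystanders:** the float and the pick look unmoved. The small brightness change there (about 5 grey levels) could be image noise or the arm's shadow, which I did not check.
- **Robot:** it was clear of everything, with wrist forces below 1 N.

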